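# Shut the onion door, then open the potato gate of the larder box and hold it wide

### The job

The left-hand door of the wooden larder box has been left standing wide open in the way of its neighbour: push it shut until it clicks fully home. Then open the right-hand gate so that I can take potatoes out with both hands: first squeeze the orange safety catch on the corner post all the way (it stays back), then squeeze the gate's own sprung grey-and-red handle and swing the gate out past its half-open notch until it stands square to the box or wider. The gate is sprung and falls back if let go, so finish while still holding it wide open; leave the left-hand door shut, the safety catch back and the other things on the worktop where they are.

Things in the scene. Friction and masses are not known exactly. Their poses are not given: they have to be found in the camera images.
- larder: fixed wooden larder box, two bays side by side, 385 wide, 205 deep, flat roof at z 160, turned somewhat; origin on the worktop under it, own -x its front (towards the robot), +y its left end. On the roof: two aluminium ball housings to z 179; at own x -112 to -68, y -140 to -154, the gate bolt's strike to z 174. The catches' tops (z 208) are highest; grip all from above
- left_door (a joint): angle of the left door, rad: 0 shut, grows as it swings out towards the robot (anticlockwise from above), limit 2.05. Starts past square, standing out in front of the gate; stays where it is left. Over the last 0.1 rad a ball catch resists with about 6 N at its outer end (8 N at the push point), then draws it home: seated it reads below 0.02
- left_door_hinge (a point): fixed point on the left door's vertical hinge axis, at the height of its top rail's middle (z 146). The door is a white barred frame, 16 thick, its middle plane through this axis, reaching 152 from it, z 22 to 156; top rail z 136 to 156. Axes as the box's
- left_door_push (a point): point on the front face (outer when shut) of the left door's top rail, 115 from the hinge axis, z 146. Turns with the door: own -x points out of the front face (push along own +x to shut it), own +y runs from hinge to free end. A steel knob sticks 25 out of this face 15 farther along own +y and 46 lower
- safety_catch (a joint): travel of the orange safety tab, m: 0 locked, 0.015 fully squeezed; its tongue, in front of the gate's free end, clears the gate above 0.010. About 3 N of friction; it stays where it is put
- safety_grip (a point): fixed point on the right front corner post, z 190, midway between the locked safety catch's two upright tabs; axes as the box's. Grey fixed tab at own -y, orange sliding tab at +y; outer faces 50 apart along y, 35 when squeezed (orange moves to the grey one, so the squeezed pair's middle is 7.5 to -y). Tabs 28 wide in x, 8 thick, free from z 172 to 208
- gate_catch (a joint): travel of the gate handle's red sprung paddle, m: 0 bolt out (locked), 0.014 fully squeezed; the bolt clears its strike above 0.011. Spring 5 N at rest, 10 N squeezed; springs back when let go
- gate_catch_grip (a point): midway between the two upright paddles of the gate's handle, unsqueezed, z 190, 75 from the hinge axis. Turns with the gate: own -y runs to its free end, own -x out of its front. Grey fixed paddle nearer the hinge, red sprung one outside; outer faces 50 apart along y, 36 when squeezed (red moves to grey: that middle is 7 nearer the hinge). Paddles 28 wide in x, 8 thick, free from z 169 to 208
- gate_hinge (a point): fixed point on the gate's vertical hinge axis, at the height of the handle grip (z 190); axes as the box's
- gate (a joint): angle of the gate, rad: 0 shut, grows as it swings out towards the robot (clockwise from above), limit 1.85. A spring of 0.2 N m per rad pulls it shut. A sprung ball holds it half open in a notch near 0.55; it takes about 0.6 N m to enter the notch and 0.7 to pass it; it is past it at 0.95, where it comes to rest if let go when wide. 0.02 rad of play when latched
- gate_leaf: the gate with its handle: white barred frame, 16 thick, reaching 152 from its hinge axis, z 22 to 156; origin on the hinge axis at worktop height, own -y runs from hinge to free end
- steel_bowl: small round steel bowl, 104 across, 42 high, bystander; origin under its centre
- mug: orange mug, 84 across, 92 high, bystander; origin under its centre
- loose_potato: potato on the worktop outside the box, 79 x 60 x 48, bystander; origin under its centre
- peeler: peeler with green handle, 160 long, 12 high, bystander; origin under its centre

How it is judged:
On the way, in this order (a step that is already met when the one before it is completed fails the run):
1. the left door is pushed shut and seated on its ball catch, with the gate still shut (value of joint left_door below 0.025 rad and value of joint gate below 0.06 rad and value of joint safety_catch below 0.01 m), for 0.2 s.
2. the safety catch is squeezed back, the gate still shut on its own bolt (value of joint safety_catch above 0.012 m and value of joint gate_catch below 0.004 m and value of joint gate below 0.06 rad), for 0.1 s.
3. the gate's handle is squeezed (value of joint gate_catch above 0.008 m and value of joint safety_catch above 0.01 m).
4. the gate is swung past its half-open notch (value of joint gate above 1 rad and value of joint left_door below 0.04 rad).
At the end, for the whole second after the job is handed in: The gate stands still at 1.5 rad (86 degrees) or wider with the robot's fingers holding it (more than 0.5 N on it), the left door is seated shut (below 0.04 rad) and the safety catch is still back (over 10 mm) (value of joint gate above 1.5 rad and velocity of joint gate between -0.1 and 0.1 rad/s and contact force between the fingers and gate_leaf above 0.5 N and value of joint left_door below 0.04 rad and value of joint safety_catch above 0.01 m); the arm keeps its last pose, push and grip.
It fails at once if a bystander on the worktop is shifted by more than 4 cm (distance of any of steel_bowl, mug, loose_potato, peeler from where it was at the start of the episode above 0.04 m).
It also fails if it takes over 58 s, if anything falls off the work surface, if the arm or the gripper's body presses on something with over 40 N, if the wrist force passes 120 N, or if a joint passes its speed limit or range.

### The arm

A 7-joint arm with a two-finger parallel gripper is mounted at the origin on a cart in front of the work surface, level with it; the furniture and walls round the work are solid. World frame = base frame: x ahead of the robot, y to its left, z up, the work surface at z = 0. Lengths are in m, angles in rad, forces in N, time in s.
With the tool pointing down it reaches from about 0.4 to 0.875 m from the base axis. Payload 19.3 kg.
Tool frame: the origin (TCP) lies between the finger pads; the fingertips stand bot.tcp_to_tips ahead of it and the grasp point (between the pads) is the TCP (bot.tcp_to_tips is the distance from the TCP to the fingertips, in m); z points along the fingers, y is the line along which they close (so a half turn about z gives the same grasp; the last joint's range is limited). The gripper opens to 85 mm and grips with 20 to 120 N. Pads are 22 mm wide; open, the fingers measure 114 mm over their backs; the gripper's body (76 mm by 85 mm) begins 54 mm behind the grasp point. The pads swing forward as they close: fully open they stand 13 mm farther back than shut.
Start: joints at [-1.253, 0.521, -0.036, 1.599, 0.021, 1.021, -0.113], TCP at [0.236, 0.579, 0.25] pointing down, gripper open.
Joint ranges: [-2.91, 2.91], [-0.3, 2.13], [-1.5, 1.42], [0.17, 2.43], [-1.26, 4.41], [0.16, 1.93], [-2.52, 2.52]. Speed limits (rad/s): [1.89, 1.89, 2.39, 2.39, 3.01, 3.01, 3.01].

### API

Orientations are given as [roll, pitch, yaw] about the fixed x, y, z axes, in that order (R = Rz(yaw) Ry(pitch) Rx(roll)).
In Python, from workcell import telemetry, grab_frame, bot gives the robot as it stands. The module is installed in compiled form; this text tells all that it offers.
- The arm moves only by the shell command python3 -m crank 'ROWS' [FORCE]. ROWS is text: rows parted by semicolons, each of 7 numbers parted by spaces: the finger opening in m, from 0 to 0.0854, then the shift along the tool's x, y, z in m, then the turn, a rotation vector about the tool's x, y, z in degrees. A call has exactly 8 rows; each row shifts and turns the commanded pose from where the row before left it, along the tool's axes as they then stand; what a row does not reach is not made up. A row lasts 1/12 s, in which the tool goes at most 41.7 mm and 7.16 degrees, less where a joint would pass 70% of its speed; a pose out of reach is approached as far as the arm can. A call with a gripper value outside its range is refused whole. The fingers move at their own pace and stop on an object; FORCE is the grip in N (left out, the last holds). Time passes only in rows, so rows that do not move let the fingers close, or fill a call up. It gives the time, the measured TCP pose, the force, the opening and the grip force at its end, in the units of the state.
- telemetry.observe(): the state, without advancing time (a new reading comes with each control period).
- grab_frame(name): name is "side" or "top" or "wrist"; returns a dict with "pixels" (384x512x3 uint8, red, green, blue), "depth" (384x512 float32, m along the optical axis (not along the pixel's ray), 0 where there is no reading), "vertical_fov" (degrees; the focal length in pixels is half the picture's height over the tangent of half this angle, whatever the lens; pixels are square), "cx", "cy" (the principal point, pixels), "R" (3x3) and "t" (3): a world point X has camera coordinates R X + t; the wrist camera has in their place "hand_eye" (4x4, takes a point from camera to tool coordinates, whose origin is the TCP and whose axes are the flange's). Camera axes: x right, y down, z forward; pixel columns grow to the right and rows downward; lengths in m; the calibration is good to about 2 mm. A picture is of the moment at which its call begins: read the wrist's pose just before it.
- bot.job_done(): hands the job in; it is judged then, once.
The state is a dict: "clock": time; "qpos": joint angles; "qd": joint speeds; "joint_efforts": joint torques, N m; "position": TCP position; "tool_rot": TCP orientation; "force": force on the tool from outside, world axes, zero at the start; "moment": the same for the moment, N m; "grip_width": finger opening in m; "finger_force": force on a finger pad.
Only numpy, scipy, OpenCV 4.12 (cv2) and the standard library are available. Lean on these libraries where they do the work, as an engineer would, in place of code of your own. Each camera call takes 0.05 s, during which the arm holds its last target. There are 200 camera calls.

## Working session

There is one attempt and no reset: what is moved stays moved. The work goes in short steps, Python scripts to look and compute and a shell command to move; the robot and the scene stay as the last step left them, time stands still between calls to the robot, and variables do not carry over. Pictures are saved under pics/ and viewed, at most 10 in all, crops included, and the job is handed in when it is done.

```bash
ls; mkdir -p pics; cat > h.py <<'E'
import numpy as np, cv2
from workcell import telemetry, grab_frame, bot
from scipy.spatial.transform import Rotation as Ro
def cloud(f):
    h,w=f["depth"].shape; F=h/2/np.tan(np.radians(f["vertical_fov"])/2)
    u,v=np.meshgrid(np.arange(w),np.arange(h)); d=f["depth"].astype(float)
    c=np.stack([(u-f["cx"])/F*d,(v-f["cy"])/F*d,d],-1)
    return (c-f["t"])@f["R"]   # R^T(c-t)
def save(n,p): cv2.imwrite("pics/"+n,cv2.cvtColor(p,cv2.COLOR_RGB2BGR))
E
python3 - <<'E'
from h import *
s=telemetry.observe(); print(s, bot.tcp_to_tips)
ims=[]
for n in("top","side"):
    f=grab_frame(n); np.savez(n+".npz",**f); print(n,f["R"],f["t"],f["vertical_fov"],f["cx"],f["cy"],(f["depth"]>0).mean()); save(n+"0.png",f["pixels"])
E
```

```text
pics
{'clock': 0.0, 'qpos': array([-1.25319583,  0.52200773, -0.03634609,  1.59998031,  0.02119988,
        1.02110053, -0.11278675]), 'qd': array([ 8.23068422e-04,  4.30569287e-04,  5.40140021e-04, -9.95244496e-04,
        5.50363756e-05, -5.12000119e-04, -7.32583443e-04]), 'joint_efforts': array([ 1.76061849e-04, -9.27114058e+01,  1.98028632e+00, -3.69930339e+01,
        1.79184624e-02,  8.32136313e-03, -2.47939585e-05]), 'position': array([0.23625247, 0.57829845, 0.24973935]), 'tool_rot': array([-3.14048386e+00,  6.93983930e-05,  2.75381111e+00]), 'force': array([-1.45121952,  0.71150167,  0.53108336]), 'moment': array([ 0.0121534 ,  0.02460656, -0.02750148]), 'finger_force': 0.0, 'grip_width': 0.08537111146384453} 0.019
top [[ 0.00463176 -0.99996172  0.00742292]
 [-0.99951946 -0.00485698 -0.03061478]
 [ 0.03064966 -0.00727755 -0.99950369]] [-0.02627179  0.53783265  1.22794625] 56.33479903074905 259.02351924377507 191.62559801734582 0.9961293538411459
side [[ 0.1202195  -0.99254645  0.01997031]
 [-0.48167395 -0.0759076  -0.87305684]
 [ 0.86806537  0.09533928 -0.48720934]] [-0.1042281   0.38134668  1.06568546] 44.294889465220706 253.7898596328172 196.95848121365415 0.9958343505859375
```

View pics/top0.png

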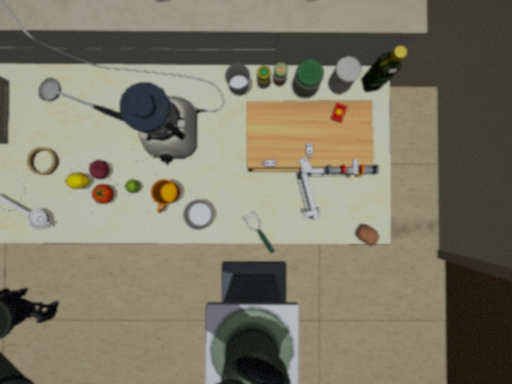

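View pics/side0.png

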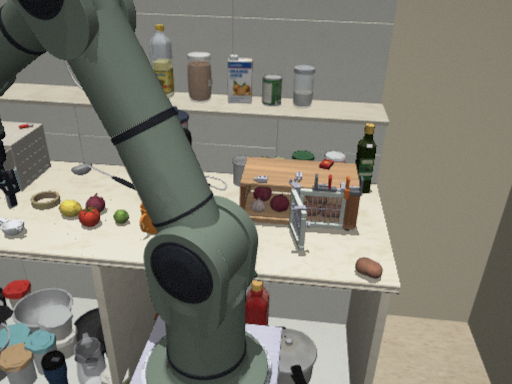

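The top view shows the box roof at about (247–375, 100–170), the left door standing out from (303,172) to (312,215), and the catches at (328–378, 170). The side view confirms it: the gate handles and the orange catch are at about (316–355, 180–190).

```bash
python3 - <<'E'
from h import *
for n in("top","side"):
    f=dict(np.load(n+".npz")); P=cloud(f); px=f["pixels"]; hsv=cv2.cvtColor(px,cv2.COLOR_RGB2HSV).astype(int)
    Hh,S,V=hsv[...,0],hsv[...,1],hsv[...,2]
    x,y,z=P[...,0],P[...,1],P[...,2]
    reg=(x>.3)&(x<.95)&(y>-.5)&(y<.15)
    roof=reg&(abs(z-.16)<.012)&(S>60)&(Hh>5)&(Hh<28)
    m=cv2.morphologyEx(roof.astype(np.uint8),cv2.MORPH_OPEN,np.ones((5,5)))
    pts=P[m>0]; print(n,len(pts),"z",np.median(pts[:,2]))
    r=cv2.minAreaRect((pts[:,:2]).astype(np.float32)); print(r); print(cv2.boxPoints(r))
    hi=reg&(z>.18)&(z<.22)
    for nm,mm in(("hi",hi),("door",reg&(z>.135)&(z<.168)&(x<r[0][0]-.08)&(S<60)),("orange",reg&(Hh>6)&(Hh<18)&(S>150)&(z>.168)),("red",reg&((Hh<5)|(Hh>174))&(S>120)&(z>.168)),("housing",reg&(z>.168)&(z<.182)&(S<70))):
        k,l,st,c=cv2.connectedComponentsWithStats(mm.astype(np.uint8),connectivity=8)
        for i in range(1,k):
            if st[i,4]>=4:
                q=P[l==i]; print(" ",nm,st[i],np.round(q.mean(0),3),np.round(q.min(0),3),np.round(q.max(0),3))
f=np.load("top.npz")["pixels"]; save("crop1.png",cv2.resize(f[90:230,240:400],None,fx=5,fy=4.2,interpolation=cv2.INTER_CUBIC)[:588])
E
```

```text
top 7702 z 0.15933220449603194
((0.7106867432594299, -0.17607156932353973), (0.20683082938194275, 0.38320180773735046), 0.7357879877090454)
[[ 0.60481936  0.01418552]
 [ 0.6097403  -0.3689847 ]
 [ 0.8165541  -0.36632866]
 [ 0.81163317  0.01684156]]
  hi [378  52  24  22 315] [ 0.91  -0.402  0.2  ] [ 0.888 -0.443  0.181] [ 0.948 -0.379  0.22 ]
  hi [307 145   4   2   5] [ 0.672 -0.17   0.181] [ 0.67  -0.174  0.18 ] [ 0.672 -0.165  0.181]
  hi [327 164   5  11  44] [ 0.599 -0.227  0.201] [ 0.586 -0.232  0.181] [ 0.614 -0.223  0.211]
  hi [340 164   6  11  44] [ 0.6   -0.268  0.2  ] [ 0.586 -0.273  0.18 ] [ 0.614 -0.263  0.211]
  hi [360 164   5  10  46] [ 0.601 -0.323  0.201] [ 0.588 -0.328  0.185] [ 0.614 -0.32   0.21 ]
  hi [374 164   5  10  47] [ 0.601 -0.365  0.199] [ 0.588 -0.369  0.182] [ 0.615 -0.362  0.21 ]
  door [299 160  28  59 535] [ 0.552 -0.178  0.157] [ 0.454 -0.226  0.135] [ 0.63  -0.143  0.168]
  door [264 164   3   3   4] [ 0.615 -0.04   0.16 ] [ 0.611 -0.043  0.155] [ 0.618 -0.037  0.163]
  door [365 166   8   3  20] [ 0.609 -0.352  0.164] [ 0.606 -0.363  0.161] [ 0.
[... 3627 characters left out ...]
ing [294 171   8   9  50] [ 0.65  -0.168  0.174] [ 0.624 -0.177  0.168] [ 0.674 -0.155  0.181]
  housing [253 175  14   6  53] [ 0.614 -0.049  0.174] [ 0.606 -0.067  0.169] [ 0.627 -0.025  0.18 ]
  housing [290 178   2   3   6] [ 0.62  -0.145  0.173] [ 0.616 -0.146  0.17 ] [ 0.623 -0.143  0.177]
  housing [314 183  15   5  37] [ 0.592 -0.239  0.175] [ 0.581 -0.262  0.168] [ 0.603 -0.219  0.182]
  housing [340 182   6   8  34] [ 0.605 -0.308  0.172] [ 0.581 -0.316  0.169] [ 0.631 -0.301  0.177]
  housing [349 186  14   5  35] [ 0.595 -0.349  0.174] [ 0.586 -0.367  0.168] [ 0.605 -0.328  0.181]
  housing [291 203   3   4   8] [ 0.46  -0.158  0.172] [ 0.457 -0.161  0.169] [ 0.464 -0.155  0.175]
```

View pics/crop1.png

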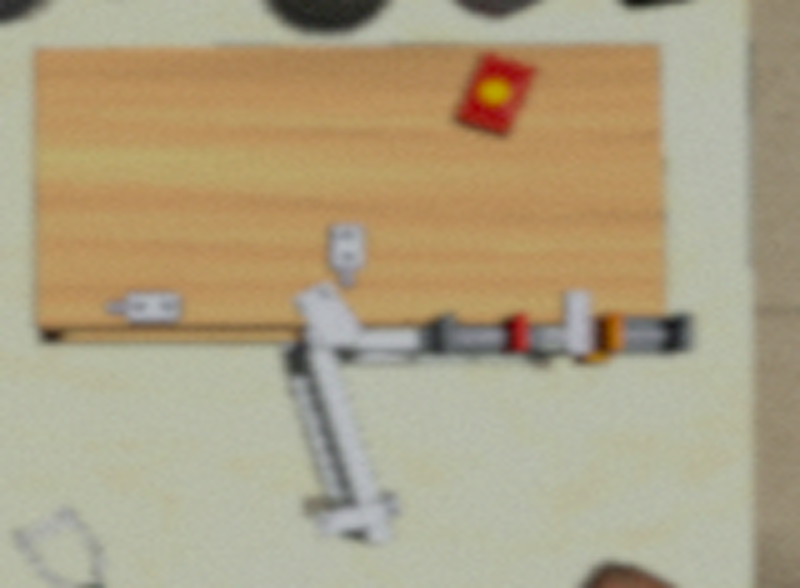

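The crop shows the left door running from its hinge at about (315,345) to its end at about (370,525), so it is open about 1.8 rad. The box is turned by only about +0.7°. I'll move to the front now and refine the measurements with the wrist camera there.

```bash
python3 -m crank '0 0 0 0 0 0 -5.7;0 0 0 0 0 0 -5.7;0 0 0 0 0 0 -5.7;0 0 0 0 0 0 -5.8;0 -.021 -.033 0 0 0 0;0 -.021 -.033 0 0 0 0;0 -.021 -.033 0 0 0 0;0 -.021 -.033 0 0 0 0' 60
python3 -m crank '0 -.021 -.033 0 0 0 0;0 -.021 -.033 0 0 0 0;0 -.021 -.033 0 0 0 0;0 -.021 -.033 0 0 0 0;0 -.021 -.033 0 0 0 0;0 -.021 -.033 0 0 0 0;0 0 -.035 0 0 0 0;0 0 -.04 0 0 0 0'
python3 - <<'E'
from h import *
f=dict(np.load("top.npz"));P=cloud(f);x,y,z=np.moveaxis(P,-1,0)
m=(z>.147)&(z<.166)&(x>.475)&(x<.575)&(y>-.24)&(y<-.12)
q=P[m][:,:2]; A=np.polyfit(q[:,0],q[:,1],1);print(len(q),A,np.polyval(A,[.6,.488]))
for a in np.arange(.48,.58,.02):
    w=q[(q[:,0]>a)&(q[:,0]<a+.02)]; print(a,len(w),w[:,1].min(),w[:,1].max(),np.median(w[:,1]))
s=telemetry.observe();print(s["qpos"])
E
```

```text
clock: 0.77
position: [0.3225, 0.4458, 0.25]
tool_rot: [-3.141, -0.0, -3.129]
force: [1.5, 0.2, 0.2]
grip_width: -0.0004
finger_force: 0.0
clock: 1.43
position: [0.4515, 0.1748, 0.2499]
tool_rot: [3.142, -0.0, -3.13]
force: [0.8, 0.1, 0.7]
grip_width: 0.0002
finger_force: 0.0
192 [ 0.2482136  -0.30740395] [-0.15847579 -0.18627571]
0.48 41 -0.19764976906357465 -0.17765428957642485 -0.18702609007427665
0.5 35 -0.1906209962371615 -0.17172060520018312 -0.18084385540168885
0.52 38 -0.18689285929654909 -0.16588677966798893 -0.17604142753587385
0.54 34 -0.18144015418663487 -0.16255762196196408 -0.17137020202831088
0.56 29 -0.17528359798749651 -0.1568892438121557 -0.1658039221075029
[-0.47071126  0.29930221 -0.0260034   1.96047865  0.00970426  0.88222188
  1.08088509]
```

```bash
python3 -m crank '0 0 -.04 0 0 0 0;0 0 -.04 0 0 0 0;0 0 -.04 0 0 0 0;0 0 -.04 0 0 0 0;0 0 -.04 0 0 0 0;0 0 -.04 0 0 0 0;0 0 -.04 0 0 0 0;0 0 -.04 0 0 0 0'
python3 -m crank '0 0 -.04 0 0 0 0;0 0 -.04 0 0 0 0;0 0 -.035 0 0 0 0;0 0 0 0 0 0 0;0 0 0 0 0 0 0;0 0 0 0 0 0 0;0 0 0 0 0 0 0;0 0 0 0 0 0 0'
cat >> h.py <<'E'
def wcloud(f,s):
    h,w=f["depth"].shape; F=h/2/np.tan(np.radians(f["vertical_fov"])/2)
    u,v=np.meshgrid(np.arange(w),np.arange(h)); d=f["depth"].astype(float)
    c=np.stack([(u-f["cx"])/F*d,(v-f["cy"])/F*d,d],-1)
    T=f["hand_eye"]; c=c@T[:3,:3].T+T[:3,3]
    return c@Ro.from_euler("xyz",s["tool_rot"]).as_matrix().T+s["position"]
E
python3 - <<'E'
from h import *
s=telemetry.observe(); f=grab_frame("wrist"); P=wcloud(f,s); np.savez("w1.npz",P=P,px=f["pixels"]); save("w1.png",f["pixels"])
print(s["position"],s["tool_rot"],f["hand_eye"],f["vertical_fov"]); print(P[::96,::128].round(3).reshape(-1,3))
E
```

```text
clock: 2.1
position: [0.4544, -0.1458, 0.2503]
tool_rot: [-3.142, 0.0, -3.13]
force: [1.2, -0.2, 1.1]
grip_width: -0.0001
finger_force: 0.0
clock: 2.77
position: [0.4566, -0.2578, 0.2504]
tool_rot: [3.141, 0.0, -3.128]
force: [0.8, 0.3, -0.4]
grip_width: -0.0
finger_force: 0.0
[ 0.4565719  -0.25778728  0.2503564 ] [ 3.14129243e+00  7.96719411e-05 -3.12805129e+00] [[ 9.25459027e-05 -9.57681090e-01 -2.87831412e-01  7.24763699e-02]
 [ 9.99999682e-01 -1.39260134e-04  7.84878441e-04  5.17730620e-04]
 [-7.91746682e-04 -2.87831394e-01  9.57680772e-01 -1.24247249e-01]
 [ 0.00000000e+00  0.00000000e+00  0.00000000e+00  1.00000000e+00]] 64.52160050023673
[[ 6.800e-02 -1.109e+00 -7.740e-01]
 [ 4.000e-02 -7.160e-01 -8.530e-01]
 [ 3.300e-02 -2.640e-01 -8.540e-01]
 [ 1.090e-01  8.600e-02 -5.720e-01]
 [ 3.720e-01 -1.076e+00 -6.460e-01]
 [ 3.780e-01 -3.900e-01  4.600e-02]
 [ 3.760e-01 -2.590e-01  1.000e-03]
 [ 3.840e-01 -2.580e-01  3.750e-01]
 [ 6.680e-01 -1.078e+00 -5.660e-01]
 [ 4.950e-01 -4.210e-01  1.000e-03]
 [ 4.930e-01 -2.570e-01  1.000e-03]
 [ 4.900e-01 -9.300e-02  1.000e-03]
 [ 9.650e-01 -1.077e+00 -4.800e-01]
 [ 6.370e-01 -4.370e-01 -0.000e+00]
 [ 4.530e-01 -2.570e-01  2.710e-01]
 [ 6.100e-01 -9.000e-02  3.300e-02]]
```

View pics/w1.png

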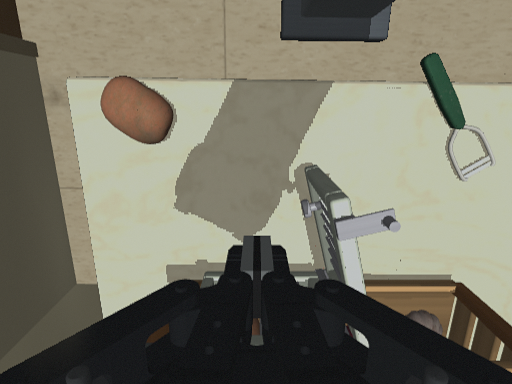

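The wrist view shows the door's top rail from its end at about (335,210) to about (360,290), with the ball arm pointing away towards (395,224). The front face is on the left of the image (-y) and clear.

```bash
python3 - <<'E'
from h import *
d=np.load("w1.npz");P=d["P"];x,y,z=np.moveaxis(P,-1,0);v,u=np.mgrid[:384,:512]
m=(z>.148)&(z<.166)&(u>300)&(v<300)&(x>.4)&(y>-.25)
for a in np.arange(.44,.6,.01):
    w=P[m&(x>a)&(x<a+.01)]
    if len(w)>3: print(round(a,2),len(w),np.percentile(w[:,1],[2,98]).round(4),w[:,2].max().round(3))
m=(z>.166)&(z<.2)&(u>300)&(v<300)&(y<-.1);w=P[m];print(w.min(0),w.max(0))
E
```

```text
0.45 387 [-0.2015 -0.1571] 0.165
0.46 750 [-0.1994 -0.1598] 0.166
0.47 489 [-0.1976 -0.1613] 0.166
0.48 181 [-0.1951 -0.1781] 0.165
0.49 248 [-0.192  -0.1754] 0.158
0.5 233 [-0.1895 -0.1726] 0.158
0.51 231 [-0.1865 -0.1701] 0.158
0.52 184 [-0.184  -0.1673] 0.158
0.53 23 [-0.172  -0.1641] 0.157
[ 0.45754981 -0.18060541  0.16602261] [ 0.47425908 -0.15605019  0.17768554]
```

```bash
python3 -m crank '0 -.0115 .004 .0335 0 0 0;0 -.0115 .004 .0335 0 0 0;0 -.0115 .004 .0335 0 0 0;0 0 .006 0 0 0 0;0 0 .006 0 0 0 0;0 0 .006 0 0 0 0;0 0 .006 0 0 0 0;0 0 .006 0 0 0 0'
python3 -m crank '0 .0025 .0088 0 0 0 0;0 .0025 .0088 0 0 0 0;0 .0025 .0088 0 0 0 0;0 .0025 .0088 0 0 0 0;0 0 .0088 0 0 0 0;0 0 .0088 0 0 0 0;0 0 .0088 0 0 0 0;0 0 .0088 0 0 0 0'
python3 -m crank '0 -.003 .0083 0 0 0 0;0 -.003 .0083 0 0 0 0;0 -.003 .0083 0 0 0 0;0 -.003 .0083 0 0 0 0;0 -.0053 .0071 0 0 0 0;0 -.0053 .0071 0 0 0 0;0 -.0053 .0071 0 0 0 0;0 -.0053 .0071 0 0 0 0'
```

```text
clock: 3.48
position: [0.4907, -0.2161, 0.1515]
tool_rot: [-3.141, 0.002, -3.13]
force: [-0.1, 0.6, 0.1]
grip_width: 0.0001
finger_force: 0.0
clock: 4.15
position: [0.4796, -0.1453, 0.1498]
tool_rot: [-3.142, 0.0, -3.13]
force: [0.3, -1.3, -0.1]
grip_width: -0.0003
finger_force: 0.4
clock: 4.82
position: [0.5126, -0.0836, 0.1498]
tool_rot: [-3.141, 0.0, -3.13]
force: [-0.5, -0.5, -0.6]
grip_width: -0.0
finger_force: 0.3
```

```bash
python3 -m crank '0 -.0095 .006 0 0 0 0;0 -.0095 .0055 0 0 0 0;0 -.0095 .005 0 0 0 0;0 -.0095 .005 0 0 0 0;0 -.0085 .003 0 0 0 0;0 -.0085 .002 0 0 0 0;0 -.007 0 0 0 0 0;0 -.006 0 0 0 0 0'
python3 -m crank '0 -.003 0 0 0 0 0;0 0 0 0 0 0 0;0 0 0 0 0 0 0;0 0 0 0 0 0 0;0 0 0 0 0 0 0;0 0 0 0 0 0 0;0 0 0 0 0 0 0;0 0 0 0 0 0 0'
```

```text
clock: 5.48
position: [0.5783, -0.0565, 0.1492]
tool_rot: [3.141, -0.005, -3.13]
force: [-57.7, 9.0, 39.3]
grip_width: 0.0003
finger_force: 29.6
clock: 6.15
position: [0.578, -0.0566, 0.1489]
tool_rot: [3.14, -0.011, -3.13]
force: [-35.0, 4.8, 19.3]
grip_width: 0.0001
finger_force: 17.7
```

```bash
python3 -m crank '0 .02 0 0 0 0 0;0 .025 0 0 0 0 0;0 0 0 -.04 0 0 0;0 0 0 -.04 0 0 0;0 0 0 -.04 0 0 0;0 0 0 -.04 0 0 0;0 0 -.03 -.02 0 0 0;0 -.01 -.04 0 0 0 0'
python3 -m crank '0 -.01 -.035 0 0 0 0;0 -.01 -.035 0 0 0 0;0 -.01 -.035 0 0 0 0;0 -.01 -.035 0 0 0 0;0 -.01 -.03 0 0 0 0;0 0 0 0 0 0 0;0 0 0 0 0 0 0;0 0 0 0 0 0 0'
python3 - <<'E'
from h import *
s=telemetry.observe(); f=grab_frame("wrist"); P=wcloud(f,s); np.savez("w2.npz",P=P,px=f["pixels"]); save("w2.png",f["pixels"])
print(s["position"],s["tool_rot"],s["force"],s["qpos"])
t=grab_frame("top");Q=cloud(t);x,y,z=np.moveaxis(Q,-1,0)
for a in np.arange(-.14,-.0,.02):
    w=Q[(y>a)&(y<a+.02)&(z>.14)&(z<.167)&(x>.4)]
    if len(w): print(a.round(2),np.percentile(w[:,0],1).round(4))
E
```

```text
clock: 6.82
position: [0.55, -0.126, 0.3353]
tool_rot: [3.141, 0.008, -3.125]
force: [1.7, -0.5, -0.1]
grip_width: -0.0
finger_force: 0.0
clock: 7.48
position: [0.6006, -0.2964, 0.3296]
tool_rot: [3.141, -0.0, -3.13]
force: [0.2, 0.1, 0.0]
grip_width: 0.0001
finger_force: 0.0
[ 0.6005809  -0.29641713  0.32957013] [ 3.14119024e+00 -2.35872047e-04 -3.12984092e+00] [0.24568283 0.09581372 0.00190592] [ 0.21443326  0.54605535  0.25451634  1.38007371 -0.13929397  1.23332669
  2.06218771]
-0.14 0.5909
-0.12 0.5909
-0.1 0.5907
-0.08 0.5905
-0.06 0.5903
-0.04 0.5902
-0.02 0.5931
0.0 0.608
```

View pics/w2.png

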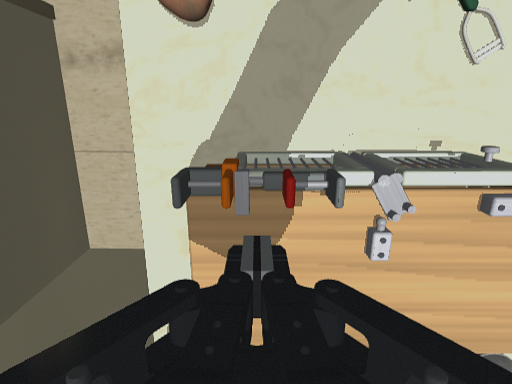

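The left door lies flush and shut. The handles are seen clear of the fingers at row ~188: grey tab col 180, orange tab 228, red paddle 289 and grey paddle 337.

```bash
python3 - <<'E'
from h import *
d=np.load("w2.npz");P=d["P"];x,y,z=np.moveaxis(P,-1,0)
v,u=np.mgrid[:384,:512]
m=((z>.2)&(z<.215)&(v<228)).astype(np.uint8)
k,l,st,c=cv2.connectedComponentsWithStats(m)
for i in range(1,k):
    if st[i,4]>20:
        q=P[l==i];print(st[i],q.mean(0).round(4),np.percentile(q,2,axis=0).round(4),np.percentile(q,98,axis=0).round(4))
E
```

```text
[171 175  12  33 337] [ 0.5997 -0.3631  0.2069] [ 0.5873 -0.3674  0.2012] [ 0.6132 -0.36    0.2095]
[221 175  10  33 311] [ 0.599  -0.3218  0.2074] [ 0.5868 -0.3259  0.202 ] [ 0.6125 -0.3183  0.2094]
[285 175  11  33 317] [ 0.5984 -0.2678  0.2072] [ 0.5859 -0.2713  0.2009] [ 0.6119 -0.2635  0.2096]
[333 175  13  33 348] [ 0.598  -0.2263  0.2069] [ 0.5855 -0.2295  0.2006] [ 0.6116 -0.2218  0.2095]
```

```bash
python3 -m crank '.078 .0008 -.027 0 0 0 0;.078 .0008 -.027 0 0 0 0;.078 0 0 .03 0 0 0;.078 0 0 .03 0 0 0;.078 0 0 .03 0 0 0;.078 0 0 .025 0 0 0;.078 0 0 .0175 0 0 0;.078 0 0 0 0 0 0' 30
python3 -m crank '.078 0 0 0 0 0 0;.078 0 0 0 0 0 0;.078 0 0 0 0 0 0;.078 0 0 0 0 0 0;.078 0 0 0 0 0 0;.078 0 0 0 0 0 0;.078 0 0 0 0 0 0;.078 0 0 0 0 0 0'
```

```text
clock: 8.25
position: [0.5985, -0.3487, 0.1939]
tool_rot: [3.139, -0.004, -3.128]
force: [0.4, 0.2, 0.0]
grip_width: 0.0782
finger_force: 0.0
clock: 8.92
position: [0.5995, -0.3507, 0.1974]
tool_rot: [-3.142, 0.0, -3.13]
force: [0.2, 0.3, -0.8]
grip_width: 0.0782
finger_force: 0.0
```

```bash
python3 -m crank '.03 0 0 0 0 0 0;.03 0 0 0 0 0 0;.03 0 0 0 0 0 0;.03 0 0 0 0 0 0;.03 0 0 0 0 0 0;.03 0 0 0 0 0 0;.03 0 0 0 0 0 0;.03 0 0 0 0 0 0' 30
```

```text
clock: 9.58
position: [0.5998, -0.3518, 0.1977]
tool_rot: [-3.14, 0.001, -3.13]
force: [2.0, -3.5, 1.0]
grip_width: 0.0337
finger_force: 37.2
```

```bash
python3 -m crank '.078 0 0 0 0 0 0;.078 0 0 0 0 0 0;.078 0 0 0 0 0 0;.078 0 0 0 0 0 0;.078 0 0 -.03 0 0 0;.078 0 0 -.03 0 0 0;.078 0 .02 0 0 0 0;.078 0 .03 0 0 0 0' 60
python3 -m crank '.078 0 .031 0 0 0 0;.078 0 .03 0 0 0 0;.078 0 0 .025 0 0 0;.078 0 0 .025 0 0 0;.078 0 0 .014 0 0 0;.078 0 0 0 0 0 0;.078 0 0 0 0 0 0;.078 0 0 0 0 0 0'
python3 - <<'E'
from h import *
f=grab_frame("top");P=cloud(f);x,y,z=np.moveaxis(P,-1,0)
h=cv2.cvtColor(f["pixels"],cv2.COLOR_RGB2HSV).astype(int)
s=telemetry.observe();print(s["position"],s["tool_rot"])
f=grab_frame("side");P=cloud(f);x,y,z=np.moveaxis(P,-1,0);px=f["pixels"];h=cv2.cvtColor(px,cv2.COLOR_RGB2HSV).astype(int)
m=(h[...,0]>5)&(h[...,0]<19)&(h[...,1]>150)&(z>.172)&(z<.21)&(x>.56)&(x<.62)&(y<-.28)
q=P[m];print(len(q),np.percentile(q,[2,50,98],axis=0).round(4) if len(q) else "")
save("s3.png",cv2.resize(px[140:240,220:400],(720,400)))
E
```

```text
clock: 10.25
position: [0.5986, -0.3033, 0.259]
tool_rot: [-3.139, 0.002, -3.134]
force: [1.1, 1.1, -1.4]
grip_width: 0.0781
finger_force: 0.0
clock: 10.92
position: [0.5986, -0.2401, 0.1944]
tool_rot: [-3.141, 0.001, -3.13]
force: [0.1, 0.6, 0.7]
grip_width: 0.0775
finger_force: 0.0
[ 0.59868324 -0.24012721  0.194622  ] [-3.14096977e+00  1.62896668e-03 -3.13001155e+00]
29 [[ 0.5837 -0.3392  0.1731]
 [ 0.5871 -0.3358  0.1946]
 [ 0.6007 -0.3324  0.2072]]
```

View pics/s3.png

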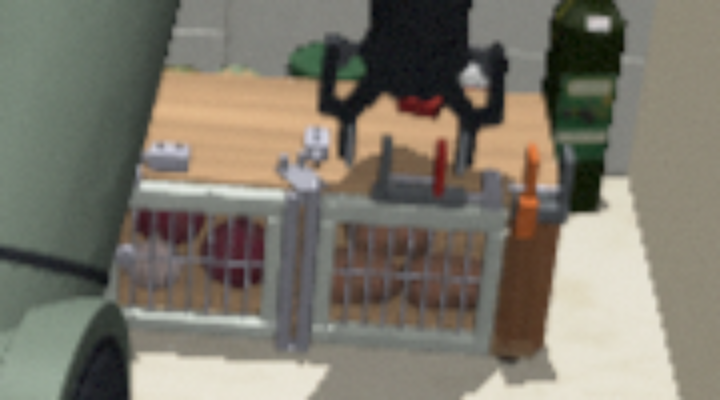

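```bash
python3 -m crank '.03 0 0 0 0 0 0;.03 0 0 0 0 0 0;.03 0 0 0 0 0 0;.03 0 0 0 0 0 0;.03 0 0 0 0 0 0;.03 0 0 0 0 0 0;.03 0 0 0 0 0 0;.03 0 0 0 0 0 0' 60
python3 - <<'E'
from scipy.spatial.transform import Rotation as Ro
import numpy as np
# tool-frame step for a turn of a deg of the gate about hinge H, tool at C, tool yaw psi
H=np.array([.5974,-.1717]);C=np.array([.5985,-.2400]);psi=-3.130
r=C-H; T=Ro.from_euler("xyz",[np.pi,0,psi]).as_matrix()[:2,:2]
for a in (3,5,6):
    t=np.radians(-a); R=np.array([[np.cos(t),-np.sin(t)],[np.sin(t),np.cos(t)]])
    print(a,T.T@(R@r-r))
E
```

```text
clock: 11.68
position: [0.5986, -0.2396, 0.1949]
tool_rot: [-3.141, 0.002, -3.129]
force: [-5.2, 5.8, 17.9]
grip_width: 0.034
finger_force: 59.5
3 [3.57539532e-03 7.74858220e-05]
5 [0.00595462 0.00023307]
6 [0.00714184 0.00034199]
```

```bash
python3 -m crank '.03 .006 .0002 0 0 0 5;.03 .006 .0002 0 0 0 5;.03 .006 .0002 0 0 0 5;.03 .006 .0002 0 0 0 5;.03 .006 .0002 0 0 0 5;.03 .006 .0002 0 0 0 5;.03 .006 .0002 0 0 0 5;.03 .006 .0002 0 0 0 5'
```

```text
clock: 12.35
position: [0.5552, -0.2243, 0.195]
tool_rot: [3.14, 0.004, 2.453]
force: [0.6, 3.6, 13.6]
grip_width: 0.0344
finger_force: 60.2
```

```bash
python3 -m crank '.03 .006 .0002 0 0 0 5;.03 .006 .0002 0 0 0 5;.03 .006 .0002 0 0 0 5;.03 .006 .0002 0 0 0 5;.03 .006 .0002 0 0 0 5;.03 .006 .0002 0 0 0 5;.03 .006 .0002 0 0 0 5;.03 .006 .0002 0 0 0 5'
python3 -m crank '.03 .006 .0002 0 0 0 5;.03 .006 .0002 0 0 0 5;.03 .006 .0002 0 0 0 5;.03 .0024 0 0 0 0 2;.03 0 0 0 0 0 0;.03 0 0 0 0 0 0;.03 0 0 0 0 0 0;.03 0 0 0 0 0 0'
python3 - <<'E'
from h import *
s=telemetry.observe();print(s["position"],s["tool_rot"],s["force"],s["qpos"])
f=grab_frame("side");save("s4.png",cv2.resize(f["pixels"][140:260,220:400],(720,480)))
E
```

```text
clock: 13.02
position: [0.5313, -0.184, 0.1949]
tool_rot: [3.137, 0.002, 1.754]
force: [12.8, 1.2, 10.8]
grip_width: 0.0338
finger_force: 64.1
clock: 13.68
position: [0.5307, -0.1643, 0.1949]
tool_rot: [3.136, 0.001, 1.462]
force: [14.3, -1.8, 10.6]
grip_width: 0.034
finger_force: 61.7
[ 0.53069237 -0.16430724  0.19486582] [3.13606886e+00 6.25164897e-04 1.46171302e+00] [14.34982567 -1.84143143 10.59743752] [-0.28907287  0.58022247  0.6954829   1.86949134 -0.48257333  0.86030071
  0.53840164]
```

View pics/s4.png

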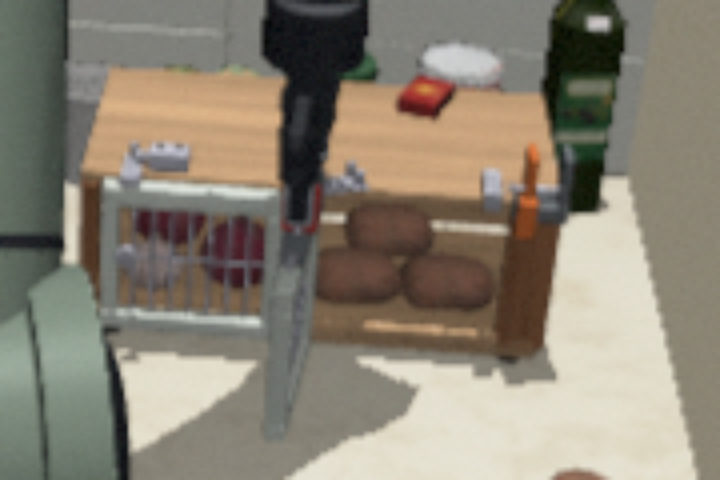

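The gate stands at about 1.69 rad, in the grip, with the bay clear. The left door is flush at image left and the orange tab is back at (528,190).

```bash
python3 -m crank '.03 0 0 0 0 0 0;.03 0 0 0 0 0 0;.03 0 0 0 0 0 0;.03 0 0 0 0 0 0;.03 0 0 0 0 0 0;.03 0 0 0 0 0 0;.03 0 0 0 0 0 0;.03 0 0 0 0 0 0' && python3 -c "
from workcell import bot
print(bot.job_done())"
```

```text
clock: 14.4
position: [0.5307, -0.1643, 0.1949]
tool_rot: [3.136, 0.001, 1.462]
force: [13.3, -1.9, 9.9]
grip_width: 0.0343
finger_force: 61.7
the job is handed in; nothing more can be done
None
```

I handed the job in at 14.4 s with the left door shut, the safety catch squeezed back and the gate held open at about 1.69 rad; the hand-in returned no verdict.

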